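Clamp a square tube with the castle-nut T-key

TASK

Take the T-handled key out of its wooden rack, set it on the slotted steel head of the clamping fixture and turn it while pressing until its cross drops fully into the slots. Then turn it clockwise (seen from above) as far as it goes, so that the jaw closes on the square tube, and leave the key standing in the head; leave the hammer, the can and the tube offcut where they are.

Things in the scene. Friction and masses are not known exactly. Their poses are not given: they have to be found in the camera images.
- key: Plain steel T-handled key, 150 mm tall, 0.45 kg, loose, upright in the rack. Origin: centre of its lowest end; z up along the shaft, x along the handle bar. Lowest part: a round nose 18 mm across and 14 mm long, its first 7 mm a cone starting 10 mm across; above it the cross, then a shaft 18 mm thick, and the handle bar on top
- handle (a point): Middle of the key's handle bar, 141 mm above the key's lowest end; axes as the key's. The bar is 120 mm long (x), 18 mm wide (y), 18 mm high; grip it across its middle
- cross (a point): Centre of the underside of the key's cross, 14 mm above its lowest end; axes as the key's. The cross is two blades along x and y, each 36 mm tip to tip, 7 mm thick, 20 mm high. In the rack it rests on the rack's top and the nose hangs in the hole
- rack: Fixed wooden block 110 x 110 x 30 mm with a 23 mm hole through its middle for the key's nose. Origin: centre of its underside. Its top is 30 mm above the bench
- fixture: Fixed grey clamp, base plate 230 (x) x 190 (y) x 20 mm. Origin: centre of its underside, z up. A square steel tube (50 x 50 x 170 mm along y, top 70 mm above the bench) lies fixed against two blocks on the +x side; an aluminium jaw in the middle slides to +x onto it; on the -x side stands the upright spindle with slotted head that drives the jaw
- drive (a point): Centre of the top face of the spindle's head, 50 mm towards -x from the fixture's centre, 68 mm above the bench; axes are the fixture's and do NOT turn with the head. The head is a square steel castle 53 mm wide: a central bore 30 mm deep that takes the key's nose with about 1.4 mm play all round, and two crossing slots 10 mm wide, 14 mm deep, open at the sides
- slot_floor (a point): Centre of the slots' floor, 14 mm under the head's top face; axes are the fixture's. At the start the slots are turned an unknown 0 to 34 degrees clockwise (from above) from the fixture's x and y axes. The key fits every 90 degrees: wrongly turned, the cross rides on the top face with the nose in the bore; rightly turned it drops 14 mm onto this floor
- jaw (a joint): Jaw travel to the tube, m: 0 (open) at the start, 0.007 closed. It is 0.007 per rad of clockwise turn of the head from its start; the head stops hard after 57 degrees (1 rad), where the jaw is closed. The key has some 8 degrees of play in the slots either way. The head is stiff (0.25 N m): it stays where left, and a key turned under light pressure does not drag it
- hammer: Hammer lying on the bench beyond the work, not to be disturbed
- can: Closed metal can, 66 mm across, 150 mm tall, standing at the left, not to be disturbed
- offcut: Offcut of square steel tube 40 x 40 x 100 mm lying at the right, not to be disturbed
Mind the look-alikes: they are no part of the job. Leave any turquoise or yellow look-alike of the key alone.

How it is judged:
By the outcome, as a careful person would: the job done as asked, in the order asked, and still so for the second after the job is handed in, with the robot touching nothing.
It also fails if it takes over 51 s, if anything falls off the work surface, if the arm or the gripper's body presses on something with over 40 N, if the wrist force passes 120 N, or if a joint passes its speed limit or range.

ROBOT

A 6-joint arm with a two-finger parallel gripper is mounted at the origin on the work surface. World frame = base frame: x ahead of the robot, y to its left, z up, the work surface at z = 0. Lengths are in m, angles in rad, forces in N, time in s.
With the tool pointing down it reaches from about 0.325 to 0.85 m from the base axis. Payload 4.4 kg.
Tool frame: the origin (TCP) lies at the centre of the arm's flange, where the gripper is bolted on; the fingertips stand 199 mm ahead of it and the grasp point (between the pads) lies 180 mm ahead of it; z points along the fingers, y is the line along which they close (so a half turn about z gives the same grasp; the last joint's range is limited). The gripper opens to 94 mm and grips with 3 to 60 N. Pads are 16 mm wide; open, the fingers measure 119 mm over their backs; the gripper's body (75 mm by 177 mm) begins 78 mm behind the grasp point.
Start: joints at [1.171, 0.207, 1.542, -0, 1.393, -0.15], TCP at [0.142, 0.557, 0.405] pointing down, gripper open.
Joint ranges: [-2.73, 2.73], [-0.86, 2.22], [0.23, 2.46], [-1.11, 4.25], [0.08, 2.63], [-2.82, 2.82]. Speed limits (rad/s): [2.79, 2.79, 3.14, 3.14, 3.14, 3.14].

INTERFACE

Orientations are given as a unit quaternion [w, x, y, z].
In Python, from cell import env gives the robot as it stands.
- The arm moves only by the shell command python3 -m pendant 'ROWS'. ROWS is JSON, a list of rows, each an object with "hand": the finger opening in m, from 0 to 0.094; "delta_pos": the shift along the tool's x, y, z in m, a list of three; "rotation": the turn, a rotation vector about the tool's x, y, z in degrees, a list of three. A call has 1 to 10 rows; each row is the pose to reach, as a shift and turn from the pose commanded when the call began, along the tool's axes at that moment; what a row does not reach only later rows make up. A row lasts 1/10 s, in which the tool goes at most 50 mm and 8.59 degrees, less where a joint would pass 70% of its speed; a pose out of reach is approached as far as the arm can. A call with a gripper value outside its range is refused whole. The fingers move at their own pace and stop on an object; the grip force is fixed at half the most. Time passes only in rows, so rows that repeat a pose let the fingers close. It gives the time, the measured TCP pose, the force, the opening and the grip force at its end, in the units of the state.
- env.sense(): the state, without advancing time (a new reading comes with each control period).
- env.snapshot(name): name is "scene" or "top"; returns the picture (420x560x3 uint8, red, green, blue); there is no depth.
- env.get_calibration(name): a dict with "fx", "fy", "cx", "cy" (pixels), "T" (4x4, takes a point from camera to world coordinates). Camera axes: x right, y up, looking along -z (the intrinsics and any distortion apply to the point x, -y, -z); pixel columns grow to the right and rows downward; lengths in m; the calibration is good to about 2 mm. A picture is of the moment at which its call begins. get_calibration takes no time and is no camera call.
- env.hand_in(): hands the job in; it is judged then, once.
The state is a dict: "clock": time; "q": joint angles; "joint_vel": joint speeds; "tau": joint torques, N m; "position": TCP position; "orientation": TCP orientation; "wrist_force": force on the tool from outside, world axes, zero at the start; "ft_torque": the same for the moment, N m; "gripper_width": opening from 0.0 (shut) to 1.0 (fully open); "gripper_force": force on a finger pad.
Only numpy, scipy, OpenCV 4.12 (cv2) and the standard library are available. Lean on these libraries where they do the work, as an engineer would, in place of code of your own. Each camera call takes 0.05 s, during which the arm holds its last target. There are 200 camera calls.

## Working session

There is one attempt and no reset: what is moved stays moved. The work goes in short steps, Python scripts to look and compute and a shell command to move; the robot and the scene stay as the last step left them, time stands still between calls to the robot, and variables do not carry over. Pictures are saved under pics/ and viewed, at most 10 in all, crops included, and the job is handed in when it is done.

```bash
mkdir -p pics; ls; python3 - <<'E'
from cell import env
import cv2,numpy as np
for n in("scene","top"):
    im=env.snapshot(n);cv2.imwrite(f"pics/{n}0.png",im[:,:,::-1])
    c=env.get_calibration(n);print(n,{k:np.round(v,4).tolist() for k,v in c.items()})
print(env.sense())
E
```

```text
pics
scene {'fx': 439.5499, 'fy': 439.5499, 'cx': 279.7299, 'cy': 216.9246, 'T': [[-0.5309, -0.6391, 0.5566, 1.2822], [0.8473, -0.3879, 0.3628, 0.4794], [-0.016, 0.6642, 0.7474, 1.056], [0.0, 0.0, 0.0, 1.0]]}
top {'fx': 456.1515, 'fy': 456.1515, 'cx': 278.4274, 'cy': 212.9254, 'T': [[0.016, 0.9867, -0.1617, 0.3604], [-0.9999, 0.0156, -0.0035, -0.0014], [-0.0009, 0.1617, 0.9868, 1.4876], [0.0, 0.0, 0.0, 1.0]]}
{'clock': 0.1, 'q': array([ 1.17049246e+00,  2.07349847e-01,  1.54276768e+00, -3.71190270e-05,
        1.39349211e+00, -1.50469043e-01]), 'joint_vel': array([ 0.00376013, -0.00132946, -0.00250171,  0.0002638 , -0.00011034,
       -0.00089995]), 'tau': array([-3.53907608e-04, -3.71853447e+01, -2.82298386e+01,  7.01194326e-02,
        3.09266453e-02, -6.34557136e-05]), 'position': array([0.14204099, 0.55685756, 0.40361855]), 'orientation': array([-2.56651576e-04,  1.24589458e-01,  9.92207866e-01, -9.75461001e-04]), 'wrist_force': array([-0.59282017, -0.06754227,  0.52618333]), 'ft_torque': array([-0.02526267,  0.00808597, -0.02266532]), 'gripper_force': 0.0, 'gripper_width': 0.9998222494380093}
```

View pics/scene0.png

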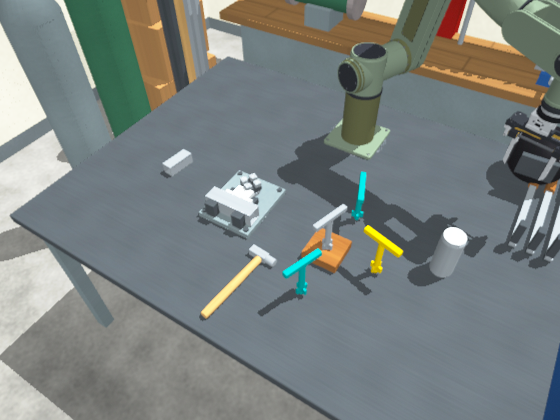

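View pics/top0.png

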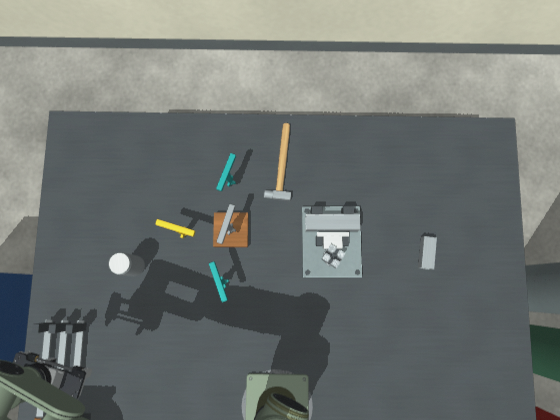

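The plain grey key standing in the wooden rack (top 226,224; scene 330,217) is the one meant. The look-alikes are turquoise (top 226,172 and 218,282) and yellow (top 175,228). The fixture is at top (332,242), with its head near (335,256). I'll confirm with one enlarged crop and measure.

```bash
cat > h.py <<'E'
from cell import env
import cv2,numpy as np
def ray(n,uv):
    c=env.get_calibration(n);T=c["T"]
    d=np.array([(uv[0]-c["cx"])/c["fx"],-(uv[1]-c["cy"])/c["fy"],-1.])
    return T[:3,3],T[:3,:3]@d
def plane(n,uv,z):
    o,d=ray(n,uv);return o+d*(z-o[2])/d[2]
def proj(n,p):
    c=env.get_calibration(n);q=np.linalg.inv(c["T"])@np.append(p,1)
    return np.array([c["cx"]+c["fx"]*q[0]/-q[2],c["cy"]-c["fy"]*q[1]/-q[2]])
def tri(u1,u2):
    (a,d),(b,e)=ray("top",u1),ray("scene",u2)
    s=np.linalg.lstsq(np.c_[d,-e],b-a,rcond=None)[0];return (a+d*s[0]+b+e*s[1])/2,np.linalg.norm(a+d*s[0]-b-e*s[1])
def crop(im,x,y,w,h,k):
    return cv2.resize(im[y:y+h,x:x+w],None,fx=k,fy=k,interpolation=cv2.INTER_CUBIC)
E
python3 - <<'E'
from h import *
t=cv2.imread("pics/top0.png");s=cv2.imread("pics/scene0.png")
a=np.hstack([crop(t,200,195,65,50,6)[:,:390],crop(t,300,200,65,50+32,6)[:300]])
A=np.hstack([crop(t,205,195,50,60,5),crop(t,300,200,65,80,6)[:300] if 0 else cv2.resize(t[200:285,298:368],(350,425))[:300+125][125:]])
B=np.hstack([crop(s,295,195,70,60,5)[:,:350],cv2.resize(s[165:225,220:270],(250,300))])
cv2.imwrite("pics/c1.png",np.vstack([A,B]))
# bar mask in top: grey bright low saturation
hsv=cv2.cvtColor(t,cv2.COLOR_BGR2HSV)
m=((hsv[...,1]<60)&(hsv[...,2]>110)).astype(np.uint8)
n,l,st,ce=cv2.connectedComponentsWithStats(m)
for i in range(1,n):
    if 15<st[i,4]<5000 and st[i,1]>110: 
        r=cv2.minAreaRect(np.argwhere(l==i)[:,::-1].astype(np.float32));print(st[i],ce[i].round(1),r)
E
```

```text
[264 190  27  10 221] [277.1 194.6] ((277.00689697265625, 194.41725158691406), (26.49151039123535, 8.4706392288208), 4.763641834259033)
[217 204  18  40 249] [225.1 223.4] ((225.05001831054688, 223.3500213623047), (6.008327484130859, 41.10960388183594), 18.434947967529297)
[ 302  206   60   72 3507] [330.9 244.9] ((331.5, 241.5), (71.0, 59.0), 90.0)
[325 206  18   5  81] [333. 208.] ((333.5, 208.0), (4.0, 17.0), 90.0)
[355 206   5   5  16] [357.5 207.7] ((357.7500305175781, 207.75003051757812), (4.949747085571289, 2.8284268379211426), 45.0)
[420 236  17  34 448] [428.7 252.7] ((428.70147705078125, 252.75401306152344), (14.022351264953613, 33.12636947631836), 6.581944942474365)
[108 252  22  23 392] [118.8 263.4] ((118.5, 263.0), (22.0, 21.0), 90.0)
[529 312  16  14 148] [536.5 317.9] ((536.5123291015625, 318.3647766113281), (16.1153621673584, 11.860180854797363), 5.19442892074585)
[ 42 331   9  29 195] [ 45.7 345.1] ((45.72541046142578, 345.0205078125), (6.880716323852539, 28.337688446044922), 5.194429397583008)
[ 57 331  10  35 233] [ 61.6 347.8] ((61.430328369140625, 347.76641845703125), (7.1523237228393555, 34.041439056396484), 5.194429397583008)
[ 73 331  10  36 244] [ 77.6 348.4] ((77.55862426757812, 348.29656982421875), (6.975820541381836, 35.21128845214844), 4.763641834259033)
[ 49 368   7  16  62] [ 52.3 374. ] ((52.0, 375.5), (15.0, 6.0), 90.0)
[241 374  28  46 803] [252.6 394.1] ((253.2713623046875, 396.0755310058594), (21.424333572387695, 48.88303756713867), 10.784297943115234)
[534 374  26  42 780] [547.3 393.4] ((546.5, 394.5), (41.0, 25.0), 90.0)
[  0 376  76  44 841] [ 30.6 401.3] ((31.097143173217773, 407.96875), (84.53291320800781, 28.466144561767578), 27.181110382080078)
[306 397   7  23  76] [310.  407.8] ((309.0, 408.0), (22.0, 6.0), 90.0)
[287 413  19   7  54] [294.5 416.6] ((295.69342041015625, 417.34307861328125), (18.624996185302734, 3.5883021354675293), 19.98310661315918)
```

View pics/c1.png

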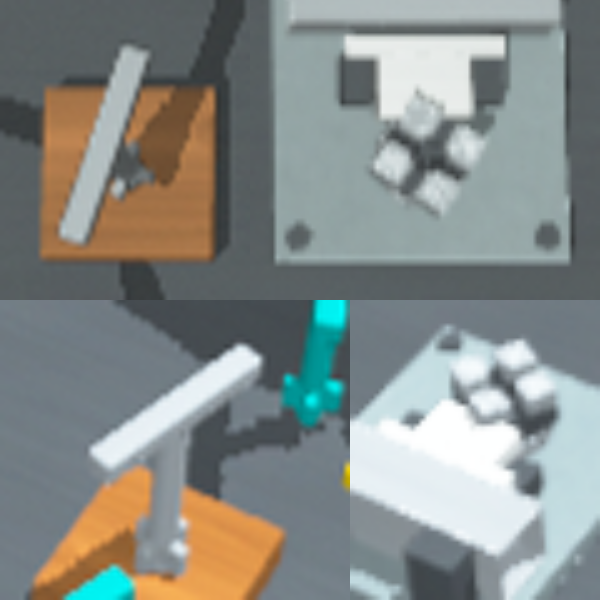

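The crop shows the grey key with its cross on the rack; bar centre is at top (225.4,223.3). The castle head has four posts, centre at top (333.5,255.3) and scene (250.2,180.8), with slots clearly rotated. Now the metric positions.

```bash
python3 - <<'E'
from h import *
f=lambda v:np.round(v,4).tolist()
print("bar top",f(plane("top",(225.4,223.3),.166)))
C=lambda X,Y:(205+X/5-.4,195+Y/5-.4)
e=[plane("top",C(*p),.166) for p in((137.5,47),(71,241))]
print("bar ends",f(e[0]),f(e[1]),np.linalg.norm(e[0]-e[1]),np.degrees(np.arctan2(*(e[0]-e[1])[[1,0]])))
print("rack",f(plane("top",C(128,172),.03)))
S=lambda X,Y:(295+X/5-.4,195+(Y-300)/5-.4)
print("bar tri",[f(x) for x in tri((225.4,223.3),S(178,402))])
D=lambda X,Y:(298+(X-250)/5-.4,200+(Y+125)/5-.4)
P=np.array([plane("top",D(*p),.068) for p in((424,115),(466,146),(436,192),(392,161))])
print("posts",f(P),f(P.mean(0)))
for i in range(4):
    d=P[(i+1)%4]-P[i];print(np.linalg.norm(d),np.degrees(np.arctan2(d[1],d[0]))%90)
print("head tri",[f(x) for x in tri((333.5,255.3),(250.2,180.8))])
R=lambda X,Y:(220+(X-350)/5-.4,165+(Y-300)/5-.4)
Q=np.array([plane("scene",R(*p),.068) for p in((515,355),(538,390),(490,403),(468,375))])
print("scene posts",f(Q.mean(0)))
for i in range(4):
    d=Q[(i+1)%4]-Q[i];print(np.linalg.norm(d),np.degrees(np.arctan2(d[1],d[0]))%90)
for p in((275,263),(570,263)):print("plate",f(plane("top",D(*p),.02)))
# tops of head mask
t=cv2.imread("pics/top0.png");hsv=cv2.cvtColor(t,cv2.COLOR_BGR2HSV)
s=env.sense();from scipy.spatial.transform import Rotation as Ro
print(f(Ro.from_quat(np.roll(s['orientation'],-1)).as_matrix()))
E
```

```text
bar top [0.5437, 0.1579, 0.166]
bar ends [0.6014, 0.1401, 0.166] [0.4862, 0.1751, 0.166] 0.12033121235715688 -16.87224237376921
rack [0.5443, 0.1582, 0.03]
bar tri [[0.543, 0.1593, 0.1658], 0.0031]
posts [[0.4862, -0.1662, 0.068], [0.4673, -0.1922, 0.068], [0.4386, -0.1735, 0.068], [0.4573, -0.1462, 0.068]] [0.4623, -0.1695, 0.068]
0.03215644504501857 54.06328574443802
0.03433558327802124 56.89120990229421
0.033052219837217414 55.48550324873775
0.035123424668481895 55.38213125351641
head tri [[0.4617, -0.1686, 0.0655], 0.0029]
scene posts [0.463, -0.1659, 0.068]
0.03709366923526299 58.073515207297774
0.0326332969520555 52.747823168333525
0.030634889088929952 62.75588766084795
0.03517101555277869 63.8372353912651
plate [0.3945, -0.0765, 0.02]
plate [0.3975, -0.2645, 0.02]
[[-0.969, 0.2472, -0.0008], [0.2472, 0.969, -0.0019], [0.0003, -0.002, -1.0]]
```

Key at (0.5435, 0.158), bar at −17°, and the triangulated height of 0.166 agrees with the given one. Head at (0.4615, −0.1695), slots about −34°, which agrees with the plate edge. Moving above the key.

```bash
R='{"hand":0.05,"delta_pos":[-0.488,-0.287,0],"rotation":[0,0,2.7]}'; true
python3 -m pendant '[{"hand":0.05,"delta_pos":[-0.244,-0.144,0],"rotation":[0,0,1.5]},{"hand":0.05,"delta_pos":[-0.244,-0.144,0],"rotation":[0,0,1.5]},{"hand":0.05,"delta_pos":[-0.244,-0.144,0],"rotation":[0,0,1.5]},{"hand":0.05,"delta_pos":[-0.244,-0.144,0],"rotation":[0,0,1.5]},{"hand":0.05,"delta_pos":[-0.244,-0.144,0],"rotation":[0,0,1.5]},{"hand":0.05,"delta_pos":[-0.244,-0.144,0],"rotation":[0,0,1.5]},{"hand":0.05,"delta_pos":[-0.244,-0.144,0],"rotation":[0,0,1.5]}]'
cat >> h.py <<'E'
from scipy.spatial.transform import Rotation as Ro
def go(x,y,z,yaw):
    "tool-frame shift and turn from the measured pose to a tool-down target; yaw = tool x, degrees"
    s=env.sense();M=Ro.from_quat(np.roll(s['orientation'],-1))
    c,n=np.cos(np.radians(yaw)),np.sin(np.radians(yaw))
    G=Ro.from_matrix([[c,n,0],[n,-c,0],[0,0,-1]])
    print("t",round(s['clock'],2),"pos",s['position'].round(4),"F",s['wrist_force'].round(1),"M",s['ft_torque'].round(2),"w",round(s['gripper_width']*.094,4),"gf",round(s['gripper_force'],1),"q",s['q'].round(2))
    print("yaw",np.degrees(np.arctan2(*M.as_matrix()[[1,0],[0,0]])).round(1),"d",M.inv().apply(np.array([x,y,z])-s['position']).round(4),"rot",(M.inv()*G).as_rotvec(degrees=True).round(2))
E
python3 -c "from h import *; go(.5435,.158,.4,163)"
```

```text
clock: 0.8
position: [0.3453, 0.3547, 0.4043]
orientation: [0.0, 0.14, 0.99, -0.001]
wrist_force: [-0.1, 0.9, 0.4]
gripper_width: 0.537
gripper_force: 0.0
t 0.8 pos [0.3453 0.3547 0.4043] F [-0.1  0.9  0.4] M [ 0.01  0.05 -0.04] w 0.0504 gf 0.0 q [ 0.62  0.04  1.73 -0.    1.37 -0.66]
yaw 163.9 d [-0.2451 -0.1339  0.0046] rot [-0.07  0.04  0.86]
```

```bash

python3 -m pendant '[{"hand":0.05,"delta_pos":[-0.245,-0.134,0.0],"rotation":[0,0,0.9]},{"hand":0.05,"delta_pos":[-0.245,-0.134,0.0],"rotation":[0,0,0.9]},{"hand":0.05,"delta_pos":[-0.245,-0.134,0.0],"rotation":[0,0,0.9]},{"hand":0.05,"delta_pos":[-0.245,-0.134,0.0],"rotation":[0,0,0.9]},{"hand":0.05,"delta_pos":[-0.245,-0.134,0.0],"rotation":[0,0,0.9]},{"hand":0.05,"delta_pos":[-0.245,-0.134,0.0],"rotation":[0,0,0.9]},{"hand":0.05,"delta_pos":[-0.245,-0.134,0.0],"rotation":[0,0,0.9]},{"hand":0.05,"delta_pos":[-0.245,-0.134,0.0],"rotation":[0,0,0.9]},{"hand":0.05,"delta_pos":[-0.245,-0.134,0.0],"rotation":[0,0,0.9]}]'
python3 - <<'E'
from h import *
go(.5435,.158,.337,163)
cv2.imwrite("pics/c2.png",cv2.resize(env.snapshot("scene")[130:280,240:440,::-1],None,fx=3,fy=3))
E
```

```text
clock: 1.7
position: [0.5412, 0.1629, 0.4042]
orientation: [-0.001, 0.144, 0.99, 0.0]
wrist_force: [-0.8, -0.5, 0.8]
gripper_width: 0.533
gripper_force: 0.0
t 1.7 pos [0.5412 0.1629 0.4042] F [-0.8 -0.5  0.8] M [0.   0.03 0.  ] w 0.0501 gf 0.0 q [ 0.14  0.19  1.57  0.    1.39 -1.14]
yaw 163.4 d [-0.0037 -0.0041  0.0672] rot [ 0.   -0.09  0.38]
```

View pics/c2.png

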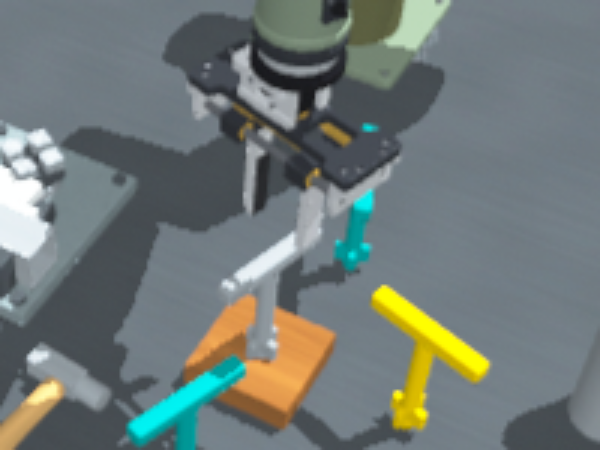

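The open fingers hover above the grey key's bar (crop 265,270), straddling it; the look-alikes are clear. Let it settle and descend.

```bash

python3 -m pendant '[{"hand":0.05,"delta_pos":[0,0,0.03],"rotation":[0,0,0.4]},{"hand":0.05,"delta_pos":[0,0,0.03],"rotation":[0,0,0.4]},{"hand":0.05,"delta_pos":[0,0,0.03],"rotation":[0,0,0.4]}]'
python3 -c "from h import *; go(.5435,.158,.337,163)"
```

```text
clock: 2.05
position: [0.5413, 0.1626, 0.3743]
orientation: [-0.001, 0.148, 0.989, -0.0]
wrist_force: [-0.2, 0.4, -0.4]
gripper_width: 0.529
gripper_force: 0.0
t 2.05 pos [0.5413 0.1626 0.3743] F [-0.2  0.4 -0.4] M [-0.04 -0.05 -0.02] w 0.0497 gf 0.0 q [ 0.14  0.21  1.6   0.    1.33 -1.14]
yaw 163.0 d [-0.0035 -0.0037  0.0373] rot [-0.04 -0.11 -0.01]
```

```bash

python3 -m pendant '[{"hand":0.05,"delta_pos":[-0.0035,-0.004,0.0],"rotation":[0,0,0]},{"hand":0.05,"delta_pos":[-0.0035,-0.004,0.02],"rotation":[0,0,0]},{"hand":0.05,"delta_pos":[-0.0035,-0.004,0.037],"rotation":[0,0,0]},{"hand":0.05,"delta_pos":[-0.0035,-0.004,0.037],"rotation":[0,0,0]},{"hand":0.0,"delta_pos":[-0.0035,-0.004,0.037],"rotation":[0,0,0]},{"hand":0.0,"delta_pos":[-0.0035,-0.004,0.037],"rotation":[0,0,0]},{"hand":0.0,"delta_pos":[-0.0035,-0.004,0.037],"rotation":[0,0,0]},{"hand":0.0,"delta_pos":[-0.0035,-0.004,0.037],"rotation":[0,0,0]},{"hand":0.0,"delta_pos":[-0.0035,-0.004,0.037],"rotation":[0,0,0]}]'
python3 -c "from h import *; go(.5435,.158,.437,163)"
```

```text
clock: 2.95
position: [0.5447, 0.157, 0.3384]
orientation: [0.001, 0.149, 0.989, 0.001]
wrist_force: [0.1, -0.0, 1.5]
gripper_width: 0.191
gripper_force: 30.0
t 2.95 pos [0.5447 0.157  0.3384] F [ 0.1 -0.   1.5] M [ 0.14 -0.07  0.02] w 0.0179 gf 30.0 q [ 0.13  0.25  1.63  0.    1.26 -1.14]
yaw 162.9 d [ 0.0013  0.0008 -0.0986] rot [ 0.07  0.08 -0.12]
```

Width is 17.9 mm and force 30 N, so the key is gripped. Lift and check.

```bash

python3 -m pendant '[{"hand":0.0,"delta_pos":[0,0,-0.02],"rotation":[0,0,0]},{"hand":0.0,"delta_pos":[0,0,-0.05],"rotation":[0,0,0]},{"hand":0.0,"delta_pos":[0,0,-0.08],"rotation":[0,0,0]},{"hand":0.0,"delta_pos":[0,0,-0.1],"rotation":[0,0,0]},{"hand":0.0,"delta_pos":[0,0,-0.1],"rotation":[0,0,0]}]'
python3 - <<'E'
from h import *
go(.4615,-.1695,.437,146)
cv2.imwrite("pics/c3.png",cv2.resize(env.snapshot("scene")[110:290,240:440,::-1],None,fx=3,fy=3))
E
```

```text
clock: 3.45
position: [0.545, 0.1569, 0.4405]
orientation: [0.003, 0.149, 0.989, 0.001]
wrist_force: [0.3, -0.8, -4.4]
gripper_width: 0.191
gripper_force: 30.0
t 3.45 pos [0.545  0.1569 0.4405] F [ 0.3 -0.8 -4.4] M [ 0.02 -0.05 -0.  ] w 0.0179 gf 30.0 q [ 0.13  0.16  1.52 -0.    1.45 -1.14]
yaw 162.9 d [-0.0162 -0.3365  0.0028] rot [ 0.17  0.28 16.89]
```

View pics/c3.png

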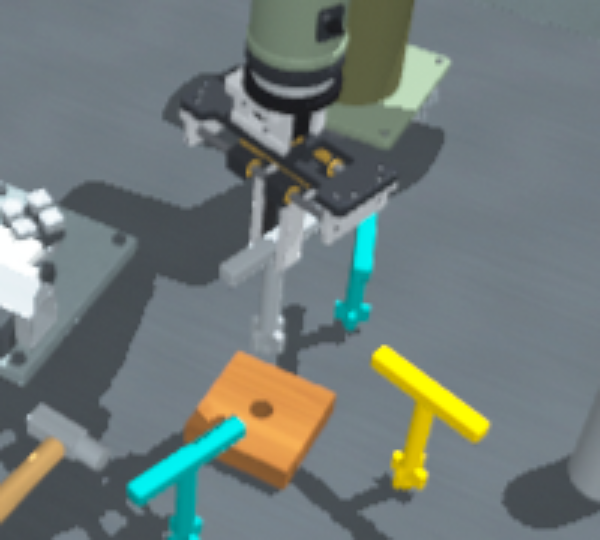

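The key is lifted and upright, the rack is empty and nothing else has moved. Carry it to above the head.

```bash

python3 -m pendant '[{"hand":0.0,"delta_pos":[-0.001,-0.03,0],"rotation":[0,0,3]},{"hand":0.0,"delta_pos":[-0.016,-0.336,0],"rotation":[0,0,17]},{"hand":0.0,"delta_pos":[-0.016,-0.336,0],"rotation":[0,0,17]},{"hand":0.0,"delta_pos":[-0.016,-0.336,0],"rotation":[0,0,17]},{"hand":0.0,"delta_pos":[-0.016,-0.336,0],"rotation":[0,0,17]},{"hand":0.0,"delta_pos":[-0.016,-0.336,0],"rotation":[0,0,17]},{"hand":0.0,"delta_pos":[-0.016,-0.336,0],"rotation":[0,0,17]},{"hand":0.0,"delta_pos":[-0.016,-0.336,0],"rotation":[0,0,17]},{"hand":0.0,"delta_pos":[-0.016,-0.336,0],"rotation":[0,0,17]},{"hand":0.0,"delta_pos":[-0.016,-0.336,0],"rotation":[0,0,17]}]'
python3 - <<'E'
from h import *
go(.4615,-.1695,.4,146)
E
```

```text
clock: 4.5
position: [0.4605, -0.1683, 0.4358]
orientation: [-0.002, 0.293, 0.956, 0.001]
wrist_force: [0.2, -0.1, -4.9]
gripper_width: 0.191
gripper_force: 30.0
t 4.5 pos [ 0.4605 -0.1683  0.4358] F [ 0.2 -0.1 -4.9] M [-0.06  0.01 -0.02] w 0.0179 gf 30.0 q [-0.53  0.    1.7   0.    1.44 -1.5 ]
yaw 145.9 d [-0.0016 -0.0005  0.0358] rot [ 0.04 -0.22 -0.1 ]
```

```bash

python3 -m pendant '[{"hand":0.0,"delta_pos":[-0.001,0,0.015],"rotation":[0,0,0]},{"hand":0.0,"delta_pos":[-0.001,0,0.03],"rotation":[0,0,0]},{"hand":0.0,"delta_pos":[-0.001,0,0.033],"rotation":[0,0,0]},{"hand":0.0,"delta_pos":[-0.001,0,0.033],"rotation":[0,0,0]}]'
python3 - <<'E'
from h import *
go(.4615,-.1695,.385,146)
a=env.snapshot("scene")[120:240,180:310,::-1];b=env.snapshot("top")[200:300,280:390,::-1]
cv2.imwrite("pics/c4.png",np.hstack([cv2.resize(a,(400,369)),cv2.resize(b,(400,369))]))
E
```

```text
clock: 4.9
position: [0.4617, -0.1681, 0.4036]
orientation: [-0.001, 0.292, 0.956, 0.0]
wrist_force: [0.3, 0.5, -3.1]
gripper_width: 0.192
gripper_force: 30.0
t 4.9 pos [ 0.4617 -0.1681  0.4036] F [ 0.3  0.5 -3.1] M [-0.03 -0.03  0.01] w 0.018 gf 30.0 q [-0.53  0.03  1.74  0.    1.37 -1.5 ]
yaw 146.0 d [-0.0007 -0.0013  0.0186] rot [ 0.   -0.15  0.03]
```

View pics/c4.png

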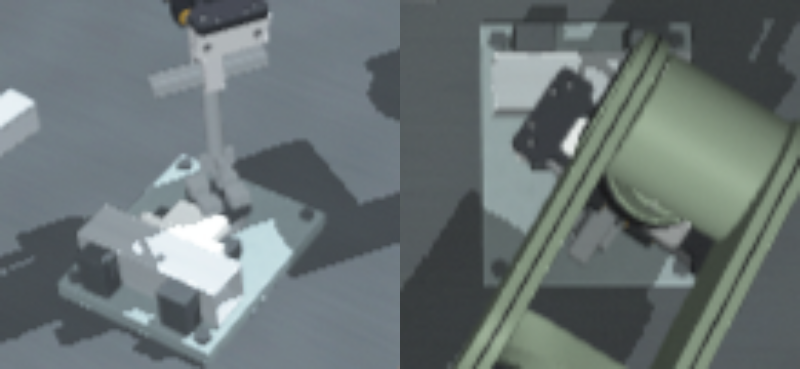

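The key stands centred over the head (left crop 215,190). Lower the nose into the bore in small steps.

```bash

python3 -m pendant '[{"hand":0.0,"delta_pos":[-0.0005,-0.001,0.008],"rotation":[0,0,0]},{"hand":0.0,"delta_pos":[-0.0005,-0.001,0.014],"rotation":[0,0,0]},{"hand":0.0,"delta_pos":[-0.0005,-0.001,0.018],"rotation":[0,0,0]},{"hand":0.0,"delta_pos":[-0.0005,-0.001,0.018],"rotation":[0,0,0]}]'
python3 -c "from h import *; go(.4615,-.1695,.379,146)"
```

```text
clock: 5.4
position: [0.4611, -0.1707, 0.3856]
orientation: [-0.001, 0.293, 0.956, 0.0]
wrist_force: [-0.3, -0.1, -4.6]
gripper_width: 0.191
gripper_force: 30.0
t 5.4 pos [ 0.4611 -0.1707  0.3856] F [-0.3 -0.1 -4.6] M [-0.09  0.04  0.  ] w 0.0179 gf 30.0 q [-0.53  0.05  1.76  0.    1.34 -1.51]
yaw 145.9 d [0.0003 0.0012 0.0066] rot [-0.01 -0.12 -0.13]
```

```bash

python3 -m pendant '[{"hand":0.0,"delta_pos":[0,0.001,0.003],"rotation":[0,0,0]},{"hand":0.0,"delta_pos":[0,0.001,0.006],"rotation":[0,0,0]},{"hand":0.0,"delta_pos":[0,0.001,0.009],"rotation":[0,0,0]},{"hand":0.0,"delta_pos":[0,0.001,0.009],"rotation":[0,0,0]}]'
python3 -c "from h import *; go(.4615,-.1695,.3624,146)"
```

```text
clock: 5.8
position: [0.4619, -0.1698, 0.3771]
orientation: [-0.001, 0.293, 0.956, 0.0]
wrist_force: [0.4, -0.3, -4.3]
gripper_width: 0.188
gripper_force: 30.0
t 5.8 pos [ 0.4619 -0.1698  0.3771] F [ 0.4 -0.3 -4.3] M [-0.02 -0.01 -0.04] w 0.0177 gf 30.0 q [-0.53  0.06  1.77  0.    1.32 -1.5 ]
yaw 145.9 d [0.0005 0.0001 0.0147] rot [-0.   -0.06 -0.11]
```

The nose slid into the bore with no contact force. Continue gently.

```bash

python3 -m pendant '[{"hand":0.0,"delta_pos":[0,0,0.003],"rotation":[0,0,0]},{"hand":0.0,"delta_pos":[0,0,0.005],"rotation":[0,0,0]},{"hand":0.0,"delta_pos":[0,0,0.005],"rotation":[0,0,0]}]'
python3 -c "from h import *; go(.4615,-.1695,.3624,146)"
```

```text
clock: 6.1
position: [0.462, -0.1698, 0.3723]
orientation: [-0.0, 0.293, 0.956, 0.0]
wrist_force: [-0.8, 0.5, -4.6]
gripper_width: 0.188
gripper_force: 30.0
t 6.1 pos [ 0.462  -0.1698  0.3723] F [-0.8  0.5 -4.6] M [ 0.09 -0.11  0.06] w 0.0177 gf 30.0 q [-0.53  0.06  1.78  0.    1.31 -1.5 ]
yaw 145.9 d [ 0.0006 -0.      0.0099] rot [ 0.02 -0.03 -0.11]
```

```bash

python3 -m pendant '[{"hand":0.0,"delta_pos":[0,0,0.004],"rotation":[0,0,0]},{"hand":0.0,"delta_pos":[0,0,0.008],"rotation":[0,0,0]},{"hand":0.0,"delta_pos":[0,0,0.010],"rotation":[0,0,0]},{"hand":0.0,"delta_pos":[0,0,0.010],"rotation":[0,0,0]}]'
python3 -c "from h import *; go(.4615,-.1695,.3624,146)"
```

```text
clock: 6.5
position: [0.4621, -0.1699, 0.3626]
orientation: [-0.0, 0.293, 0.956, 0.0]
wrist_force: [1.1, 0.6, -4.3]
gripper_width: 0.191
gripper_force: 30.0
t 6.5 pos [ 0.4621 -0.1699  0.3626] F [ 1.1  0.6 -4.3] M [ 0.18 -0.19 -0.01] w 0.0179 gf 30.0 q [-0.53  0.07  1.79  0.    1.28 -1.5 ]
yaw 145.9 d [ 0.0007 -0.      0.0002] rot [ 0.01 -0.   -0.11]
```

Dropped to the computed floor height. One more millimetre or two to feel the floor.

```bash

python3 -m pendant '[{"hand":0.0,"delta_pos":[0,0,0.001],"rotation":[0,0,0]},{"hand":0.0,"delta_pos":[0,0,0.0015],"rotation":[0,0,0]},{"hand":0.0,"delta_pos":[0,0,0.0015],"rotation":[0,0,0]}]'
python3 -c "from h import *; go(.4615,-.1695,.3624,146)"
```

```text
clock: 6.8
position: [0.4623, -0.17, 0.3625]
orientation: [0.001, 0.293, 0.956, -0.0]
wrist_force: [-1.5, 0.7, 5.8]
gripper_width: 0.19
gripper_force: 30.0
t 6.8 pos [ 0.4623 -0.17    0.3625] F [-1.5  0.7  5.8] M [ 0.44  0.43 -0.02] w 0.0179 gf 30.0 q [-0.53  0.07  1.79 -0.    1.28 -1.5 ]
yaw 145.9 d [ 0.001  -0.      0.0001] rot [ 0.01  0.08 -0.11]
```

It is on the floor (the force changed sign). Now turn clockwise.

```bash

python3 -m pendant '[{"hand":0.0,"delta_pos":[0,0,0],"rotation":[0,0,3]},{"hand":0.0,"delta_pos":[0,0,0],"rotation":[0,0,6]},{"hand":0.0,"delta_pos":[0,0,0],"rotation":[0,0,9]},{"hand":0.0,"delta_pos":[0,0,0],"rotation":[0,0,12]},{"hand":0.0,"delta_pos":[0,0,0],"rotation":[0,0,15]},{"hand":0.0,"delta_pos":[0,0,0],"rotation":[0,0,18]},{"hand":0.0,"delta_pos":[0,0,0],"rotation":[0,0,21]},{"hand":0.0,"delta_pos":[0,0,0],"rotation":[0,0,24]},{"hand":0.0,"delta_pos":[0,0,0],"rotation":[0,0,27]},{"hand":0.0,"delta_pos":[0,0,0],"rotation":[0,0,30]}]'
python3 -c "from h import *; go(.4615,-.1695,.3624,88)"
```

```text
clock: 7.8
position: [0.4624, -0.17, 0.3625]
orientation: [0.001, 0.531, 0.847, -0.0]
wrist_force: [-0.8, 2.2, 5.3]
gripper_width: 0.187
gripper_force: 30.1
t 7.8 pos [ 0.4624 -0.17    0.3625] F [-0.8  2.2  5.3] M [0.38 0.38 0.29] w 0.0176 gf 30.1 q [-0.53  0.07  1.79 -0.    1.28 -0.98]
yaw 115.8 d [ 0.0008 -0.0006  0.0001] rot [ 0.08  0.08 27.82]
```

```bash

python3 -m pendant '[{"hand":0.0,"delta_pos":[0,0,0],"rotation":[0,0,3]},{"hand":0.0,"delta_pos":[0,0,0],"rotation":[0,0,6]},{"hand":0.0,"delta_pos":[0,0,0],"rotation":[0,0,9]},{"hand":0.0,"delta_pos":[0,0,0],"rotation":[0,0,12]},{"hand":0.0,"delta_pos":[0,0,0],"rotation":[0,0,15]},{"hand":0.0,"delta_pos":[0,0,0],"rotation":[0,0,18]},{"hand":0.0,"delta_pos":[0,0,0],"rotation":[0,0,21]},{"hand":0.0,"delta_pos":[0,0,0],"rotation":[0,0,24]},{"hand":0.0,"delta_pos":[0,0,0],"rotation":[0,0,26]}]'
python3 -c "from h import *; go(.4615,-.1695,.3624,81)"
```

```text
clock: 8.7
position: [0.4622, -0.1701, 0.3625]
orientation: [0.001, 0.708, 0.706, -0.0]
wrist_force: [-1.8, 0.9, 5.6]
gripper_width: 0.189
gripper_force: 30.1
t 8.7 pos [ 0.4622 -0.1701  0.3625] F [-1.8  0.9  5.6] M [0.27 0.57 0.29] w 0.0178 gf 30.1 q [-0.53  0.07  1.79 -0.    1.28 -0.53]
yaw 89.8 d [ 0.0006 -0.0007  0.0001] rot [0.05 0.08 8.85]
```

```bash

python3 -m pendant '[{"hand":0.0,"delta_pos":[0,0,0],"rotation":[0,0,2]},{"hand":0.0,"delta_pos":[0,0,0],"rotation":[0,0,4]},{"hand":0.0,"delta_pos":[0,0,0],"rotation":[0,0,5]}]'
python3 -m pendant '[{"hand":0.0,"delta_pos":[0,0,0],"rotation":[0,0,1.5]},{"hand":0.0,"delta_pos":[0,0,0],"rotation":[0,0,3]}]'
python3 -c "from h import *; go(.4615,-.1695,.3624,81)"
```

```text
clock: 9.0
position: [0.4622, -0.1701, 0.3624]
orientation: [0.001, 0.738, 0.675, -0.0]
wrist_force: [-2.3, 1.7, 5.5]
gripper_width: 0.188
gripper_force: 30.1
clock: 9.2
position: [0.4622, -0.1701, 0.3625]
orientation: [0.001, 0.755, 0.656, -0.0]
wrist_force: [-3.2, 0.9, 5.7]
gripper_width: 0.19
gripper_force: 31.1
t 9.2 pos [ 0.4622 -0.1701  0.3625] F [-3.2  0.9  5.7] M [0.15 0.58 0.75] w 0.0179 gf 31.1 q [-0.53  0.07  1.79 -0.    1.28 -0.39]
yaw 82.0 d [ 0.0005 -0.0008  0.0001] rot [0.05 0.11 0.96]
```

The torque jumped from 0.29 to 0.75 N m, so this is the stop, at about the predicted angle. A little more to be sure.

```bash

python3 -m pendant '[{"hand":0.0,"delta_pos":[0,0,0],"rotation":[0,0,1.5]},{"hand":0.0,"delta_pos":[0,0,0],"rotation":[0,0,3]},{"hand":0.0,"delta_pos":[0,0,0],"rotation":[0,0,3]}]'
python3 -c "from h import *; go(.4615,-.1695,.3624,81)"
```

```text
clock: 9.5
position: [0.4622, -0.1703, 0.3625]
orientation: [0.001, 0.771, 0.636, -0.001]
wrist_force: [-2.6, -0.8, 5.6]
gripper_width: 0.194
gripper_force: 32.5
t 9.5 pos [ 0.4622 -0.1703  0.3625] F [-2.6 -0.8  5.6] M [-0.03  0.55  0.88] w 0.0182 gf 32.5 q [-0.53  0.07  1.79 -0.    1.28 -0.34]
yaw 79.0 d [ 0.0007 -0.0009  0.0001] rot [ 0.07  0.16 -1.96]
```

Firm stop. Relax the twist slightly, release and retreat straight up.

```bash

python3 -m pendant '[{"hand":0.0,"delta_pos":[0,0,-0.001],"rotation":[0,0,-3]},{"hand":0.05,"delta_pos":[0,0,-0.001],"rotation":[0,0,-3]},{"hand":0.05,"delta_pos":[0,0,-0.001],"rotation":[0,0,-3]},{"hand":0.05,"delta_pos":[0,0,-0.001],"rotation":[0,0,-3]},{"hand":0.05,"delta_pos":[0,0,-0.001],"rotation":[0,0,-3]},{"hand":0.05,"delta_pos":[0,0,-0.02],"rotation":[0,0,-3]},{"hand":0.05,"delta_pos":[0,0,-0.05],"rotation":[0,0,-3]},{"hand":0.05,"delta_pos":[0,0,-0.1],"rotation":[0,0,-3]},{"hand":0.05,"delta_pos":[0,0,-0.1],"rotation":[0,0,-3]}]'
python3 -c "from h import *; go(.4615,.05,.46,82)"
```

```text
clock: 10.4
position: [0.4635, -0.1707, 0.4688]
orientation: [0.007, 0.755, 0.655, 0.002]
wrist_force: [0.4, 0.2, 0.1]
gripper_width: 0.53
gripper_force: 0.0
t 10.4 pos [ 0.4635 -0.1707  0.4688] F [0.4 0.2 0.1] M [-0.08  0.04 -0.03] w 0.0499 gf 0.0 q [-0.53 -0.02  1.65  0.    1.49 -0.39]
yaw 81.9 d [ 0.2183 -0.0334  0.0071] rot [ 0.77  0.31 -0.13]
```

```bash

python3 -m pendant '[{"hand":0.05,"delta_pos":[0.25,-0.03,0],"rotation":[0,0,0]},{"hand":0.05,"delta_pos":[0.25,-0.03,0],"rotation":[0,0,0]},{"hand":0.05,"delta_pos":[0.25,-0.03,0],"rotation":[0,0,0]},{"hand":0.05,"delta_pos":[0.25,-0.03,0],"rotation":[0,0,0]},{"hand":0.05,"delta_pos":[0.25,-0.03,0],"rotation":[0,0,0]},{"hand":0.05,"delta_pos":[0.25,-0.03,0],"rotation":[0,0,0]},{"hand":0.05,"delta_pos":[0.25,-0.03,0],"rotation":[0,0,0]},{"hand":0.05,"delta_pos":[0.25,-0.03,0],"rotation":[0,0,0]}]'
python3 - <<'E'
from h import *
a=env.snapshot("scene")[100:240,170:310,::-1];b=env.snapshot("top")[190:290,285:385,::-1]
cv2.imwrite("pics/c5.png",np.hstack([cv2.resize(a,(400,400)),cv2.resize(b,(400,400))]))
E
```

```text
clock: 11.2
position: [0.4677, 0.081, 0.4608]
orientation: [0.0, 0.756, 0.655, -0.0]
wrist_force: [-0.6, -0.9, 0.5]
gripper_width: 0.534
gripper_force: 0.0
```

View pics/c5.png

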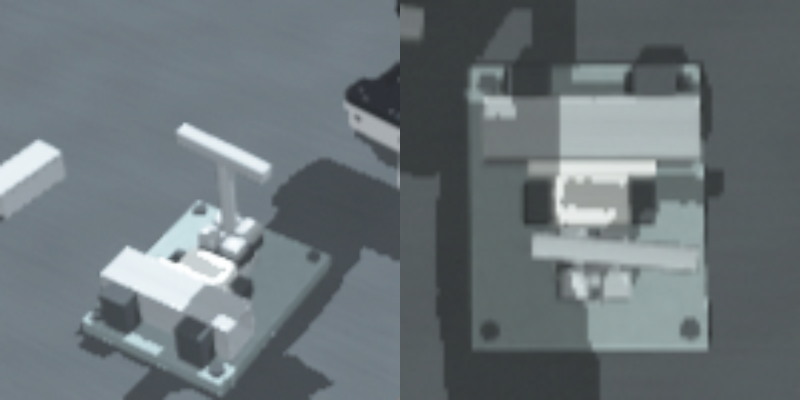

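The key stands upright in the head (left crop 230,190). The head is now square to the fixture, and the jaw is against the tube (right crop 590,160). Handing in.

```bash
python3 -c "from cell import env; print(env.hand_in())"
```

```text
the job is handed in; nothing more can be done
None
```

I handed the job in at about 11 s: the key was lifted from the rack, dropped fully into the slots and turned clockwise to the hard stop. That closed the jaw on the tube, the key stands in the head, and the hammer, can and offcut were left alone. No verdict came back.

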